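# Seat a phone on its test dock and press start

### The arm

A 6-joint arm with a two-finger parallel gripper is mounted at the origin on a cart in front of the work surface, level with it; the furniture and walls round the work are solid. World frame = base frame: x ahead of the robot, y to its left, z up, the work surface at z = 0. Lengths are in m, angles in rad, forces in N, time in s.
With the tool pointing down it reaches from about 0.325 to 0.9 m from the base axis. Payload 6.1 kg.
Tool frame: the origin (TCP) lies midway between the tips of the shut fingers; the grasp point (between the pads) lies 19 mm behind it; z points along the fingers, y is the line along which they close (so a half turn about z gives the same grasp; the last joint's range is limited). The gripper opens to 85 mm and grips with 20 to 120 N. Pads are 22 mm wide; open, the fingers measure 114 mm over their backs; the gripper's body (76 mm by 85 mm) begins 54 mm behind the grasp point. The pads swing forward as they close: fully open they stand 13 mm farther back than shut.
Start: joints at [1.167, 0.22, 1.526, -0, 1.395, -0.126], TCP at [0.171, 0.601, 0.231] pointing down, gripper open.
Joint ranges: [-2.98, 2.98], [-0.91, 2.08], [0.09, 2.57], [-1.24, 4.39], [0.2, 2.65], [-2.68, 2.68]. Speed limits (rad/s): [2.57, 2.57, 3.01, 3.14, 3.14, 3.14].

### API

Orientations are given as [roll, pitch, yaw] about the fixed x, y, z axes, in that order (R = Rz(yaw) Ry(pitch) Rx(roll)).
In Python, from plant import movep, move_l, set_joints, gripper_to, hold, inverse_kinematics, observe, get_image, get_calibration, Unreachable, job_done gives the robot as it stands. Calls block until the motion is done:
- movep(position, orientation): joint-space move of the TCP to a pose.
- move_l(position, feed=0.15, rotation=None, max_force=None): straight line of the TCP; rotation=None keeps the orientation; feed is the mean speed in m/s. With max_force (N) it stops when the force on the tool has changed by that much, and returns True; else False.
- set_joints(angles): joint-space move.
- gripper_to(opening, f_grip=None): finger opening in m; f_grip is the grip in N (None keeps the last); returns when the fingers have stopped.
- hold(seconds).
- inverse_kinematics(position, orientation): joint angles nearest the present ones, or None.
- observe(): the state.
- get_image(name): name is "scene" or "top"; returns (picture, depth): 420x560x3 uint8, red, green, blue; 420x560 float32, m along the optical axis (not along the pixel's ray), 0 where there is no reading.
- get_calibration(name): a dict with "intrinsics" (3x3 intrinsics, pixels), "dist_coeffs" ([k1, k2, p1, p2, k3] as OpenCV has them; the pictures are not rectified), "world_from_camera" (4x4, takes a point from camera to world coordinates). Camera axes: x right, y down, z forward; pixel columns grow to the right and rows downward; lengths in m; the calibration is good to about 2 mm. A picture is of the moment at which its call begins. get_calibration takes no time and is no camera call.
A pose or a line that the arm cannot do raises Unreachable and nothing moves.
- job_done(): hands the job in; it is judged then, once.
The state is a dict: "time_s": time; "q": joint angles; "joint_velocities": joint speeds; "joint_torque": joint torques, N m; "eef_pos": TCP position; "tcp_rot": TCP orientation; "ft_force": force on the tool from outside, world axes, zero at the start; "torque": the same for the moment, N m; "opening": finger opening in m; "grasp_force": force on a finger pad.
Only numpy, scipy, OpenCV 4.12 (cv2) and the standard library are available. Lean on these libraries where they do the work, as an engineer would, in place of code of your own. Each camera call takes 0.05 s, during which the arm holds its last target. There are 200 camera calls.

### The job

Two phone test docks stand on the bench; on one the phone already sits fully home and its test is running, on the other the phone lies a little way short of the plug. With closed fingertips push that phone gently along its rails until it is fully home on the plug, and only then press that dock's round start key lightly all the way down, let it come up and withdraw. Do not lift the phone, press no other key, and leave the running phone and everything else on the bench where it is.

Things in the scene. Friction and masses are not known exactly. Their poses are not given: they have to be found in the camera images.
- dock: The dock to use, fixed: black bed with two aluminium rails, grey head at its far end. Origin on the bench, x along the bed towards the head, z up. Bed from x = -68 mm (open front end) to the head at +60 mm, its surface 14 mm above the bench; channel 73.6 mm wide, rail tops 21 mm high; head 92 mm wide, x 60 to 112 mm, flat deck 32 mm high. It may stand left or right of the other dock.
- dock_stop (a point): Centre of the head's stop face at the far end of that bed (x = 60 mm in the dock's frame, 17.5 mm above the bench), axes as the dock's. The rigid stop for the phone's far end: phone fully home = far end against it.
- phone: The phone to seat: dark glass screen up, 140 mm long (along the rails), 70 wide, 7 thick, about 0.14 kg; origin at the centre of its underside, on the bed, so its edge spans 14 to 21 mm above the bench. Starts 16 to 30 mm short of home (home: origin at x = -10 mm in the dock's frame). Slides easily; over the last 7 mm it also pushes a shutter bar (1.5 N, up to 5 N with friction), then meets the stop; it stays where it is left.
- phone_near_end (a point): Middle of the phone's near end face (70 mm wide, 7 high), the face to push. Home, it lies at x = -80 mm in the dock's frame and overhangs the front of the bed by 12 mm, so fingertips reaching down to about 8 mm above the bench can push it all the way without meeting the bed.
- shutter (a joint): The shutter bar round the plug of that dock: 0 = out, 0.007 m = fully back in the head (phone home). It moves stiffly (1.5 N) and does not spring back.
- start_key_top (a point): Centre of the top of the round start key (black, 23 mm across) of the dock to use: the right key on the head seen from the bed (x = 93, y = -6 mm in the dock's frame), 39.5 mm above the bench when up; stands 7.5 mm above the head's deck, travels 4 mm straight down on a spring (about 1.2 N to start, 3.6 N at the bottom).
- start_key (a joint): How far that start key is pressed: 0 = up, 0.004 m = fully down.
- stop_key (a joint): How far the square stop key (19 mm, beside the round one, 40 mm to its left seen from the bed, equally high) of the dock to be used is pressed, 0 = up, 0.004 m = down. Leave alone.
- busy_dock: The other, running dock, built alike (same frame), fixed; leave it alone.
- busy_phone: Phone with pale back up, 136x66x6 mm, fully home on the running dock; origin at the centre of its underside. Leave it alone.
- busy_start_key (a joint): Round key of the running dock, 0 = up, 0.004 m = down. Leave alone.
- busy_stop_key (a joint): Square key of the running dock, 0 = up, 0.004 m = down. Leave alone.
- screw_dish: Bystander, leave alone: round aluminium dish of small screws, 72 mm across, 14 high, between the docks.
- phone_cell: Bystander, leave alone: flat black phone cell, 41x72x5 mm, between the docks.
- tweezers_b: Bystander, leave alone: steel tweezers, 141 mm long, near the front edge on the right.
- spudger_black: Bystander, leave alone: flat black prying tool, 150 mm long, 4 mm thick, right of the docks.
- driver_blue: Bystander, leave alone: precision driver, 140 mm long, lying along the front edge, left of the middle.
- side_cutters: Bystander, leave alone: side cutters, 126 mm long, near the front edge on the left.
- white_jar: Bystander, leave alone: white jar with ribbed cap, 34 mm across, 43 high, at the right back.

How it is judged:
On the way, in this order (a step that is already met when the one before it is completed fails the run):
1. the phone is fully home on the plug (x of phone in the frame of dock between -0.013 and -0.007 m), for 0.2 s.
2. the round start key of its dock is pressed down (value of joint start_key above 0.003 m), for 0.05 s.
At the end, for the whole second after the job is handed in: The phone lies flat and still on the bed, its far end within 3 mm of the stop; the start key is up again; the running phone is within 6 mm of where it was (all of step 1 and z of phone in the frame of dock below 0.017 m and angle between phone's own z axis and vertical below 0.05 rad and linear speed of phone below 0.02 m/s and value of joint start_key below 0.001 m and distance of busy_phone from where it was at the start of the episode below 0.006 m); the robot touches nothing.
It fails at once if the start key pressed before the phone is home (value of joint start_key above 0.002 m and not (x of phone in the frame of dock between -0.013 and -0.007 m)).
It fails at once if another key pressed (value of joint any of stop_key, busy_start_key, busy_stop_key above 0.0015 m).
It fails at once if the phone lifted (8 mm off the bed) or tipped up (z of phone in the frame of dock above 0.022 m or angle between phone's own z axis and vertical above 0.2 rad).
It fails at once if the phone rammed or squeezed (over 50 N), or the dock or its key pressed harder than 25 N (contact force between the fingers and phone above 50 N or contact force between the fingers and dock above 25 N).
It fails at once if the running phone (6 mm) or another thing on the bench (15 mm) moved (distance of busy_phone from where it was at the start of the episode above 0.006 m or distance of any of screw_dish, phone_cell, tweezers_b, spudger_black, driver_blue, side_cutters, white_jar from where it was at the start of the episode above 0.015 m).
It also fails if it takes over 48 s, if anything falls off the work surface, if the arm or the gripper's body presses on something with over 40 N, if the wrist force passes 120 N, or if a joint passes its speed limit or range.

## Working session

There is one attempt and no reset: what is moved stays moved. The work goes in short steps, each a Python script; the robot and the scene stay as the last script left them, time stands still between calls to the robot, and variables do not carry over. Pictures are saved under pics/ and viewed, at most 10 in all, crops included, and the job is handed in when it is done.

```bash
mkdir -p pics; ls
python3 - <<'E'
from plant import *
import cv2,numpy as np
for n in ("top","scene"):
    p,d=get_image(n); cv2.imwrite(f"pics/{n}0.png",p[:,:,::-1]); np.save(f"{n}0.npy",d); np.save(f"{n}0_p.npy",p)
    c=get_calibration(n); print(n,c)
o=observe();print(o["time_s"],o["eef_pos"],o["tcp_rot"],o["opening"])
E
```

```text
pics
top {'intrinsics': array([[397.11259825,   0.        , 277.40929259],
       [  0.        , 397.11259825, 207.38163836],
       [  0.        ,   0.        ,   1.        ]]), 'dist_coeffs': array([0.03331136, 0.        , 0.        , 0.        , 0.        ]), 'world_from_camera': array([[ 0.00972964, -0.99415062,  0.10756339,  0.4153729 ],
       [-0.99967476, -0.01220637, -0.0223914 , -0.00643309],
       [ 0.02357338, -0.10731054, -0.99394605,  1.2127547 ],
       [ 0.        ,  0.        ,  0.        ,  1.        ]])}
scene {'intrinsics': array([[506.9636051 ,   0.        , 273.67312436],
       [  0.        , 506.9636051 , 213.64447935],
       [  0.        ,   0.        ,   1.        ]]), 'dist_coeffs': array([-0.01688014,  0.        ,  0.        ,  0.        ,  0.        ]), 'world_from_camera': array([[ 8.80170962e-01, -2.88385700e-01,  3.77004993e-01,
         6.73210608e-02],
       [-4.74656786e-01, -5.34578306e-01,  6.99233130e-01,
        -8.89318551e-01],
       [-1.10144906e-04, -7.94392676e-01, -6.07404531e-01,
         7.91523482e-01],
       [ 0.00000000e+00,  0.00000000e+00,  0.00000000e+00,
         1.00000000e+00]])}
0.1 [0.17116981 0.60054478 0.2303118 ] [-3.13986246e+00 -2.41716940e-04  2.86381400e+00] 0.08566668894162083
```

View pics/top0.png

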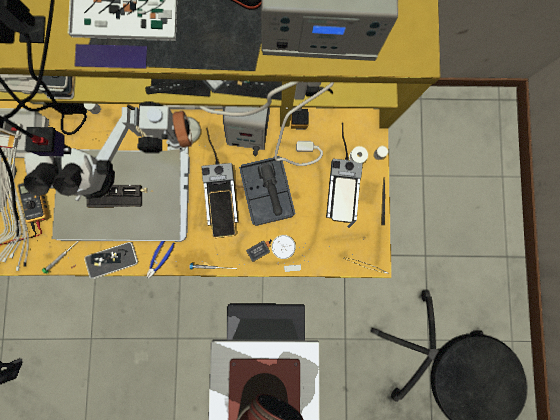

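View pics/scene0.png

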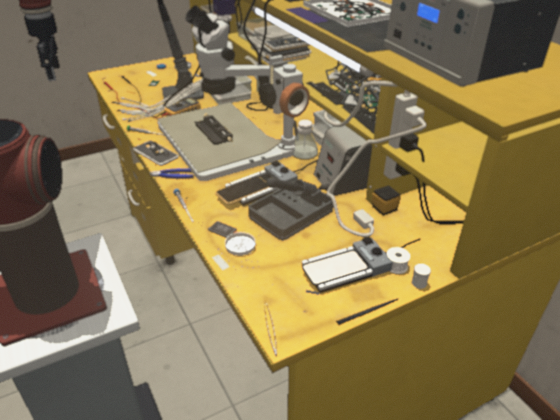

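The dock to use is the left one: its dark phone is at about (220,212) in top, and the running pale phone is at (343,198). I'll zoom in on it.

Run:
```python
import cv2,numpy as np
a=np.load("top0_p.npy")[140:250,180:270,::-1]
b=np.load("scene0_p.npy")[145:220,200:320,::-1]
a=cv2.resize(a,None,fx=5.4,fy=5.4,interpolation=cv2.INTER_CUBIC)
cv2.imwrite("pics/ctop.png",a)
cv2.imwrite("pics/cscene.png",cv2.resize(b,None,fx=6.5,fy=6.5,interpolation=cv2.INTER_CUBIC))
```

```text
(no output)
```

View pics/ctop.png

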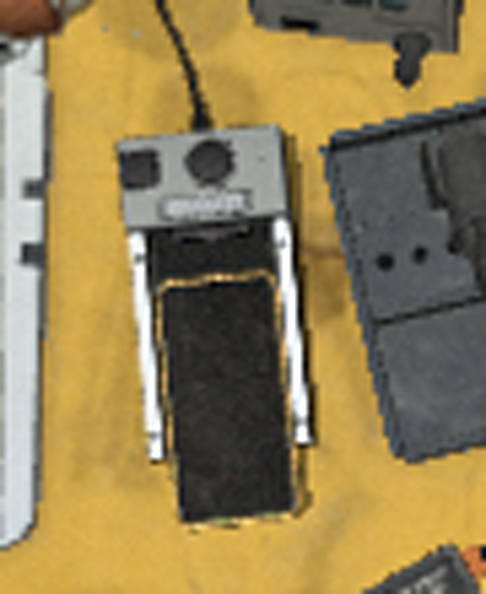

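View pics/cscene.png

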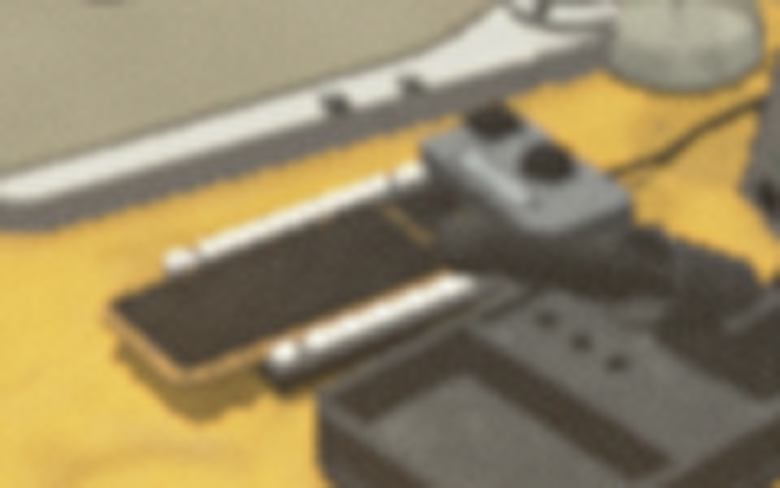

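The top crop shows the start key at (209,161), the stop key at (140,168), head corners at (118,142), (283,127), (290,217) and (128,230), and the phone's near end from (181,522) to (298,512). I'll fit the dock pose to both views, using the sizes given.

```bash
cat > geo.py <<'E'
import numpy as np,cv2
from plant import get_calibration
def proj(n,P):
    c=get_calibration(n);M=np.linalg.inv(c["world_from_camera"])
    return cv2.projectPoints(np.asarray(P,float).reshape(-1,3),cv2.Rodrigues(M[:3,:3])[0],M[:3,3],c["intrinsics"],c["dist_coeffs"])[0][:,0]
def ray_z(n,uv,z):
    c=get_calibration(n);T=c["world_from_camera"]
    r=cv2.undistortPoints(np.array(uv,float).reshape(-1,1,2),c["intrinsics"],c["dist_coeffs"])[:,0]
    d=np.c_[r,np.ones(len(r))]@T[:3,:3].T
    return T[:3,3]+d*((z-T[2,3])/d[:,2])[:,None]
def dock2w(p,X):
    X=np.asarray(X,float);c,s=np.cos(p[2]),np.sin(p[2])
    return np.c_[p[0]+c*X[:,0]-s*X[:,1],p[1]+s*X[:,0]+c*X[:,1],X[:,2]]
E
python3 - <<'E'
from geo import *
from scipy.optimize import least_squares
top=lambda l:(np.array(l,float)+.5)/5.4-.5+[180,140]
sc=lambda l:(np.array(l,float)+.5)/6.5-.5+[200,145]
D=np.array([[112,46,32],[112,-46,32],[60,-46,32],[60,46,32],[93,-6,39.5],[93,34,39.5]])/1000
R=np.array([[-68,0,21]])/1000
t=top([[118,142],[283,127],[290,217],[128,230],[209,161],[140,168],[230,451]])
S=np.vstack([D[4:],R]); s=sc([[547,158],[494,120],[231,309]])
T=np.vstack([D,R])
for name,f in dict(both=lambda p:np.r_[(proj("top",dock2w(p,T))-t).ravel(),(proj("scene",dock2w(p,S))-s).ravel()],
  top=lambda p:(proj("top",dock2w(p,T))-t).ravel(), scene=lambda p:(proj("scene",dock2w(p,S))-s).ravel()).items():
    r=least_squares(f,[.45,.15,.1],loss="soft_l1"); p=r.x; print(name,p,np.round(f(p).reshape(-1,2),1).tolist())
    if name=="both": np.save("dock.npy",p); pb=p
inv=lambda P:np.c_[(P[:,0]-pb[0])*np.cos(pb[2])+(P[:,1]-pb[1])*np.sin(pb[2]),-(P[:,0]-pb[0])*np.sin(pb[2])+(P[:,1]-pb[1])*np.cos(pb[2])]
A=ray_z("top",top([[181,520],[298,510],[163,283],[275,273]]),.021);print(A,inv(A))
B=ray_z("scene",sc([[110,308],[185,377]]),.021);print(B,inv(B))
# depth check of heights
from plant import get_calibration
d=np.load("top0.npy");c=get_calibration("top");
for uv in ([209,161],[230,400],[170,190]):
    u=top([uv])[0];z=d[int(round(u[1])),int(round(u[0]))]
    r=cv2.undistortPoints(u.reshape(1,1,2),c["intrinsics"],c["dist_coeffs"])[0,0]
    print((c["world_from_camera"]@np.r_[r*z,z,1])[:3])
print("key",dock2w(pb,D[4:5]),"near home",dock2w(pb,[[-.080,0,.0175]]))
E
```

```text
both [0.56164576 0.13840035 0.11308035] [[-0.0, -0.6], [0.0, -0.8], [0.3, -0.5], [-0.4, 0.1], [0.7, -0.1], [0.1, -0.1], [0.3, 0.3], [-0.2, -0.1], [-0.4, -0.5], [-2.4, 0.3]]
top [0.56084291 0.13905443 0.10901499] [[-0.1, -0.4], [-0.1, -0.4], [0.2, -0.2], [-0.5, 0.3], [0.6, 0.1], [-0.0, 0.1], [-0.0, 0.6]]
scene [0.56441565 0.13568237 0.14387076] [[0.6, -0.3], [0.1, -0.6], [-0.6, 0.9]]
[[0.4564996  0.15764209 0.021     ]
 [0.46266031 0.09336871 0.021     ]
 [0.58850652 0.17123951 0.021     ]
 [0.59500645 0.10902975 0.021     ]] [[-0.10230339  0.03098348]
 [-0.10343461 -0.03357457]
 [ 0.03039476  0.02959846]
 [ 0.02983345 -0.03294742]]
[[0.45708768 0.1529651  0.021     ]
 [0.46438282 0.0948287  0.021     ]] [[-0.10224682  0.02627001]
 [-0.10155835 -0.03231827]]
[0.65414276 0.1448771  0.04054099]
[0.52354589 0.13265023 0.01859619]
[0.6390696  0.16707415 0.03253459]
key [[0.65472883 0.14293275 0.0395    ]] near home [[0.48215671 0.12937319 0.0175    ]]
```

The fit agrees to about 2 mm: the phone's near end is at x ≈ -102 mm, so 22 mm short, which is inside the 16–30 range. Key height by depth is 40.5 mm, against 39.5 given. Next I'll check for obstacles around the work spots and whether the arm can reach them.

Run:
```python
from geo import *
from plant import *
p=np.load("dock.npy")
d=np.load("top0.npy");c=get_calibration("top");h,w=d.shape
uv=np.stack(np.meshgrid(np.arange(w),np.arange(h)),-1).reshape(-1,1,2).astype(float)
r=cv2.undistortPoints(uv,c["intrinsics"],c["dist_coeffs"])[:,0];z=d.ravel()
P=(np.c_[r*z[:,None],z]@c["world_from_camera"][:3,:3].T+c["world_from_camera"][:3,3])[z>0]
q=P[:,:2]-p[:2];cs,sn=np.cos(p[2]),np.sin(p[2]);L=np.c_[q@[cs,sn],q@[-sn,cs]]
print("max heights mm; rows dock x, cols dock y",list(range(-150,151,30)))
for x in range(-180,221,20):
    print(x,[int(1000*max([0,*P[(abs(L[:,0]*1e3-x)<10)&(abs(L[:,1]*1e3-y)<15),2]])) for y in range(-150,151,30)])
for X in ([-.145,0,.12],[-.145,0,.009],[-.091,0,.009],[.093,-.006,.12],[.093,-.006,.035]):
    W=dock2w(p,[X])[0];print(W,inverse_kinematics(W,[np.pi,0,p[2]]))
```

```text
max heights mm; rows dock x, cols dock y [-150, -120, -90, -60, -30, 0, 30, 60, 90, 120, 150]
-180 [17, 9, 9, 7, 5, 6, 4, 15, 19, 22, 5]
-160 [18, 8, 12, 7, 5, 6, 4, 4, 8, 6, 6]
-140 [18, 9, 8, 9, 6, 6, 7, 6, 5, 5, 14]
-120 [16, 4, 4, 4, 7, 6, 3, 5, 6, 5, 16]
-100 [6, 7, 6, 6, 25, 25, 25, 5, 5, 31, 34]
-80 [42, 40, 39, 8, 25, 28, 27, 4, 6, 34, 35]
-60 [153, 16, 41, 6, 26, 29, 26, 18, 5, 33, 34]
-40 [151, 18, 38, 6, 28, 25, 26, 5, 30, 34, 37]
-20 [133, 18, 40, 4, 26, 26, 25, 20, 28, 35, 33]
0 [120, 42, 40, 4, 27, 28, 26, 5, 29, 36, 36]
20 [111, 86, 40, 37, 27, 26, 26, 22, 29, 34, 35]
40 [103, 89, 39, 39, 23, 25, 24, 21, 33, 35, 34]
60 [95, 84, 34, 39, 36, 40, 37, 34, 31, 34, 36]
80 [80, 75, 17, 40, 38, 43, 42, 38, 29, 33, 37]
100 [58, 57, 41, 41, 37, 43, 44, 31, 31, 35, 34]
120 [41, 28, 4, 6, 36, 31, 205, 213, 29, 209, 218]
140 [8, 35, 5, 6, 6, 14, 5, 238, 258, 250, 222]
160 [102, 96, 59, 26, 6, 11, 4, 245, 261, 262, 266]
180 [146, 144, 135, 112, 87, 7, 221, 246, 275, 277, 270]
200 [316, 226, 191, 171, 142, 5, 7, 241, 274, 278, 270]
220 [379, 381, 378, 376, 163, 160, 15, 225, 261, 272, 269]
[0.41757185 0.12203863 0.12      ] [ 1.02668030e-01 -1.32009992e-01  2.11040532e+00 -4.44089210e-16
  1.16319733e+00  1.56038401e+00]
[0.41757185 0.12203863 0.009     ] [ 1.02668030e-01  7.01051622e-02  2.16466632e+00 -4.44089210e-16
  9.06821173e-01  1.56038401e+00]
[0.47122696 0.12813196 0.009     ] [ 1.03834719e-01  1.88340791e-01  2.03083909e+00 -4.44089210e-16
  9.22412771e-01  1.56155070e+00]
[0.65472883 0.14293275 0.12      ] [ 9.73782029e-02  4.18399056e-01  1.49489314e+00 -4.44089210e-16
  1.22830046e+00  1.55509418e+00]
[0.65472883 0.14293275 0.035     ] [ 9.73782029e-02  5.18770042e-01  1.53256940e+00 -4.44089210e-16
  1.09025321e+00  1.55509418e+00]
```

Run:
```python
from geo import *
from plant import *
p=np.load("dock.npy");cs,sn=np.cos(p[2]),np.sin(p[2])
for n in("top","scene"):
    d=np.load(n+"0.npy");c=get_calibration(n);h,w=d.shape
    uv=np.stack(np.meshgrid(np.arange(w),np.arange(h)),-1).reshape(-1,1,2).astype(float)
    r=cv2.undistortPoints(uv,c["intrinsics"],c["dist_coeffs"])[:,0];z=d.ravel()
    P=(np.c_[r*z[:,None],z]@c["world_from_camera"][:3,:3].T+c["world_from_camera"][:3,3])
    q=P[:,:2]-p[:2];L=np.c_[q@[cs,sn],q@[-sn,cs],P[:,2]]
    m=(z>0)&(L[:,2]>.07)&(np.hypot(L[:,0]-.093,L[:,1]+.006)<.1)
    X=np.c_[uv[m,0],L[m]*1000].astype(int);print(n,m.sum());print(X[np.argsort(np.hypot(X[:,2]-93,X[:,3]+6))][:40].tolist())
p0=np.load("scene0_p.npy")[50:200,210:350,::-1]
cv2.imwrite("pics/c2.png",cv2.resize(p0,None,fx=4,fy=4,interpolation=cv2.INTER_CUBIC))
```

```text
top 302
[[190, 144, 129, 44, 205], [190, 145, 128, 46, 200], [189, 143, 130, 45, 213], [191, 145, 131, 45, 189], [191, 146, 131, 46, 181], [189, 144, 130, 47, 203], [190, 143, 133, 45, 202], [189, 142, 133, 45, 212], [190, 146, 129, 48, 190], [189, 145, 129, 48, 199], [191, 144, 134, 45, 189], [188, 144, 129, 49, 209], [189, 146, 128, 50, 193], [189, 141, 135, 45, 213], [190, 142, 136, 45, 201], [188, 141, 134, 47, 217], [188, 142, 133, 48, 214], [191, 143, 137, 45, 186], [188, 145, 129, 51, 200], [187, 144, 129, 51, 209], [188, 143, 132, 49, 208], [188, 140, 136, 46, 220], [188, 146, 128, 52, 195], [189, 140, 138, 45, 212], [188, 139, 138, 45, 223], [187, 142, 132, 50, 216], [187, 145, 128, 53, 204], [187, 141, 134, 49, 219], [192, 144, 139, 45, 170], [187, 140, 136, 48, 223], [187, 143, 132, 51, 210], [187, 146, 128, 54, 194], [186, 144, 129, 54, 211], [186, 143, 131, 53, 213], [186, 141, 134, 51, 219], [187, 139, 138, 48, 221], [192, 143, 142, 45, 169], [191, 142, 142, 45, 182], [188, 138, 141, 46, 220], [190, 141, 141, 46, 192]]
scene 459
[[285, 103, 130, 42, 207], [285, 108, 131
[... 295 characters left out ...]
, [285, 101, 132, 45, 211], [285, 105, 132, 45, 199], [285, 111, 132, 45, 182], [285, 106, 133, 45, 196], [287, 105, 137, 42, 199], [283, 105, 128, 49, 199], [284, 109, 131, 47, 187], [284, 104, 131, 47, 202], [286, 110, 135, 44, 184], [286, 106, 135, 44, 196], [286, 109, 135, 44, 187], [285, 100, 133, 46, 213], [288, 98, 139, 41, 219], [287, 102, 137, 43, 207], [284, 101, 131, 48, 210], [284, 107, 131, 48, 192], [284, 110, 131, 48, 184], [286, 112, 135, 45, 178], [285, 98, 133, 47, 218], [285, 97, 133, 47, 221], [287, 108, 138, 43, 189], [283, 106, 129, 50, 195], [283, 109, 129, 50, 186], [283, 107, 129, 50, 192], [286, 107, 136, 45, 192], [286, 108, 136, 45, 189], [285, 107, 134, 47, 192]]
```

View pics/c2.png

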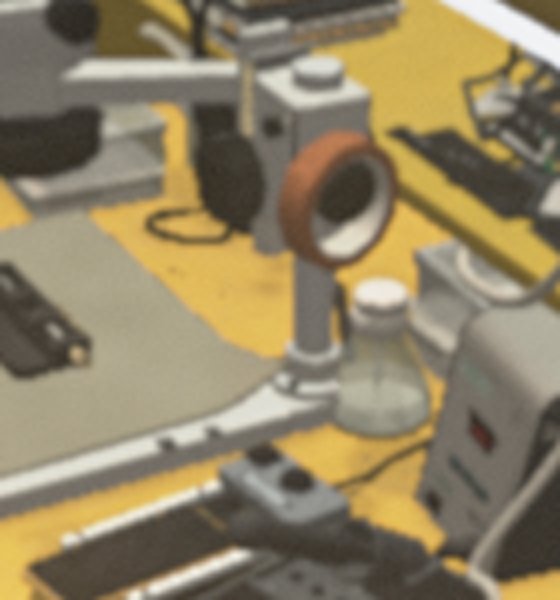

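The tape roll on the microscope post is about 60 mm from the key axis, 165–225 mm up. I'll press the key with the tool leaned about 20° back towards the robot. The push comes first.

Run:
```python
from geo import *
from plant import *
p=np.load("dock.npy");O=[np.pi,0,p[2]]
W=lambda x,y,z:dock2w(p,[[x,y,z]])[0]
k=[np.pi,-.35,p[2]]
print(inverse_kinematics(W(.1035,-.006,.10),k),inverse_kinematics(W(.1035,-.006,.04),k))
gripper_to(0.0,30)
movep(W(-.145,0,.15),O)
move_l(W(-.145,0,.009),feed=.12)
print(observe()["eef_pos"],observe()["opening"],observe()["time_s"])
print(move_l(W(-.118,0,.009),feed=.06,max_force=10))
f0=observe()["ft_force"]
print(move_l(W(-.082,0,.009),feed=.02,max_force=13))
hold(.3)
o=observe();e=o["eef_pos"]-np.r_[p[:2],0]
print("dock x",e[0]*np.cos(p[2])+e[1]*np.sin(p[2]),o["ft_force"]-f0,o["time_s"])
a,d=get_image("top");b,_=get_image("scene")
np.save("top1_p.npy",a)
a=cv2.resize(a[140:250,180:270,::-1],None,fx=5.4,fy=5.4,interpolation=cv2.INTER_CUBIC)
b=cv2.resize(b[145:220,200:320,::-1],(0,0),fx=5.4,fy=5.4,interpolation=cv2.INTER_CUBIC)
cv2.imwrite("pics/push.png",b)
```

```text
[0.09446982 0.2410411  1.80488669 0.00940467 0.74574268 1.54640525] [0.09446982 0.3316591  1.82527537 0.01076154 0.63474162 1.54464829]
[0.41831199 0.12214665 0.00968952] 2.6984696966316313e-05 4.1583
False
True
dock x -0.09067315229822556 [-1.07374133  0.93262455  0.9479731 ] 6.4417
```

View pics/push.png

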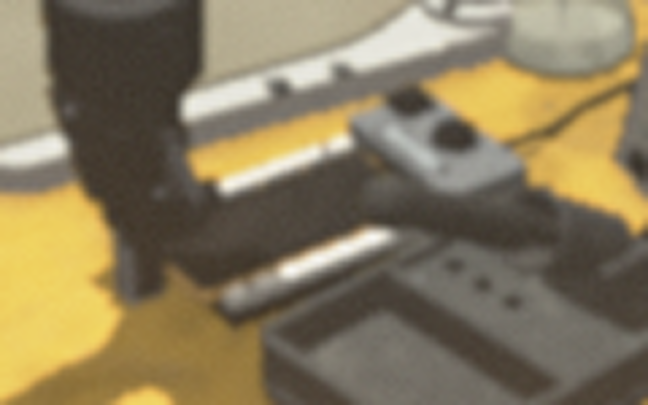

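The push stopped at tip x = -90.7 mm (about -91 expected at the stop), and the phone's far edge now meets the head at about (372,160). I'll push once more to confirm, back off and look from above.

Run:
```python
from geo import *
from plant import *
p=np.load("dock.npy")
W=lambda x,y,z:dock2w(p,[[x,y,z]])[0]
dx=lambda:float((observe()["eef_pos"][:2]-p[:2])@[np.cos(p[2]),np.sin(p[2])])
print(move_l(W(-.080,0,.009),feed=.02,max_force=16),dx(),observe()["ft_force"])
move_l(W(-.130,0,.009),feed=.08)
move_l(W(-.145,0,.2),feed=.15)
k=[np.pi,-.35,p[2]]
movep(W(-.12,-.02,.2),k)
print(observe()["time_s"])
a,d=get_image("top")
cv2.imwrite("pics/after.png",cv2.resize(a[140:250,180:270,::-1],None,fx=5.4,fy=5.4,interpolation=cv2.INTER_CUBIC))
```

```text
True -0.08948191272446668 [-0.12412776  0.83017897 -1.40918057]
9.3833
```

View pics/after.png

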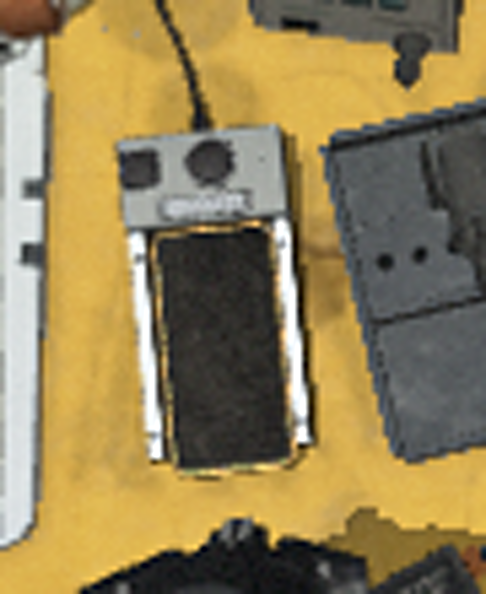

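The phone's far edge now touches the head at (213,226), the near edge is at (238,468), and nothing else has moved. Now the start key.

Run:
```python
from geo import *
from plant import *
p=np.load("dock.npy")
W=lambda x,y,z:dock2w(p,[[x,y,z]])[0]
move_l(W(.095,-.007,.11),feed=.12)
move_l(W(.1025,-.007,.060),feed=.08)
o=observe();print(o["eef_pos"],o["ft_force"])
print(move_l(W(.1025,-.007,.034),feed=.012,max_force=8))
o=observe();print(o["eef_pos"],o["ft_force"]);hold(.15);o=observe();print(o["eef_pos"],o["ft_force"],o["time_s"])
```

```text
[0.66449901 0.14303253 0.06002684] [0.37258179 0.74358663 1.43456082]
True
[0.66444284 0.14302581 0.03802401] [-2.8494     -1.01668915  6.09247761]
[0.66440811 0.14302494 0.03799451] [-3.19322284 -0.29795128  6.62513648] 14.125
```

The force reached the limit at about the expected bottom. I'll withdraw slowly, logging force against height, to confirm the 4 mm spring stroke.

Run:
```python
from geo import *
from plant import *
p=np.load("dock.npy")
W=lambda x,y,z:dock2w(p,[[x,y,z]])[0]
for z in np.arange(.038,.047,.001):
    move_l(W(.1025,-.007,z),feed=.02); hold(.05); o=observe(); print(round(o["eef_pos"][2]*1e3,1),np.round(o["ft_force"],1))
move_l(W(.095,-.007,.11),feed=.08)
move_l(W(-.12,-.02,.2),feed=.15)
a,d=get_image("top");print(observe()["time_s"])
cv2.imwrite("pics/end.png",cv2.resize(a[130:280,170:400,::-1],None,fx=3.4,fy=3.4,interpolation=cv2.INTER_CUBIC))
```

```text
38.3 [-1.5 -0.3  4.7]
39.2 [-0.1 -0.6  3. ]
40.1 [ 0.6 -0.   3. ]
41.0 [ 1.8 -0.1  1.4]
41.8 [0.1 0.1 1.8]
42.4 [-0.4  0.4  0.5]
44.0 [-0.1 -0.4 -0.6]
45.1 [-0.   0.4 -0.1]
46.1 [-0.3  0.6 -0.5]
19.5417
```

View pics/end.png

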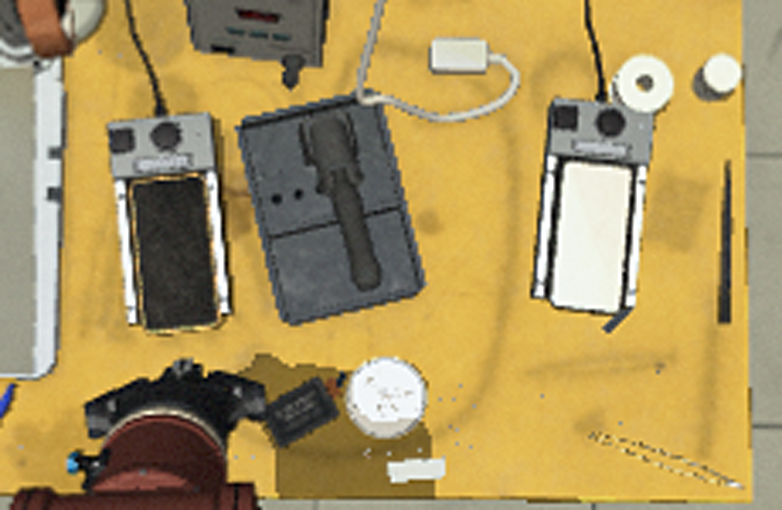

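The force fell away along a spring curve from 39 to 43 mm, which is the full 4 mm stroke. The picture shows the phone against the head at (170,175) and the other things where they were. I'm handing in.

```bash
python3 -c "
from plant import *
print(job_done())"
```

```text
the job is handed in; nothing more can be done
None
```

The phone is pushed home on the left dock, its start key was pressed fully down and released, the arm is withdrawn, nothing else appears to have moved, and the job is handed in; no verdict was shown.

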